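# Box-office ink refill: stand the fallen bottle up and hold the sprung scanner unit

### The job

We are about to refill the ink tanks of the printer: first stand the fallen refill bottle upright in the drip tray, in line with its two neighbours, and let go of it. Then take the grip bar of the sprung scanner unit and raise the unit past its balance point, where the cover switch trips and the spring starts to pull it open, ease it back down and finish holding it still by the bar a few degrees below the balance point, so that a colleague can reach the tanks. Neither let the spring throw the unit open nor let it drop, leave the two standing bottles standing in their places and do not disturb the other things on the desk.

Things in the scene. Friction and masses are not known exactly. Their poses are not given: they have to be found in the camera images.
- fallen: refill bottle on its side: square white body 38 x 38 x 76 mm, neck, round grey cap 27 mm wide; 118 mm tall, 105 to 195 g. Origin: centre of its underside; z points from underside to cap. It starts flat on one side, z level and within 17 degrees of the tray's -x (cap towards the robot), origin 19 mm above the tray floor, at any of the row's three places.
- bottle_a: one of the two equal refill bottles that stand upright in the tray, same shape and size as the fallen one. Origin: centre of its underside, on the tray floor; z up.
- bottle_b: the other standing refill bottle. Origin: centre of its underside, on the tray floor; z up.
- tray: grey drip tray, fixed: 190 (x) x 345 (y) x 12 mm high, walls and floor 4 mm thick (floor top 4 mm above the desk). Origin: centre of its underside. y runs along the row of bottles, x points away from the robot; the row's three places are at y = -105, 0 and +105 mm on the line x = +45 mm, all within 10 mm.
- printer: beige ink-tank office printer with a document feeder on its scanner unit, fixed: 350 (x) x 375 (y) mm, 270 mm high at the feeder's tray. Origin: centre of its underside; its front faces its own -x, roughly towards the robot. Hinge axis of the scanner unit: level, parallel to y, at x = +160, z = 118 mm; with the unit shut the grip bar is 377 mm in front of it and 45 mm above it.
- cover: scanner unit, 2.4 kg, on a sprung hinge; starts shut. Origin 45 mm straight below the grip bar when shut; its z tilts from vertical by the opening angle (0 shut, stop 57 deg). Below its balance point, 0.42 rad (24 deg; bar 313 mm above the desk, 326 mm before the hinge), it falls shut, above it springs open. Cover switch: 0.45 rad (bar 323 mm up). Lift at the bar: 2 N when shut, 0 at balance.
- grip_bar (a point): middle of the round black grip bar (14 mm thick) along the front of the scanner unit, level, parallel to the printer's y, free over 130 mm between two end brackets. Its axis is 42 mm off the unit's front face (35 mm clear gap behind the bar) and 15 mm below its top edge; 163 mm above the desk when shut. Turns with the unit.
- tape_dispenser: bystander, leave alone: black desk tape dispenser 150 x 62 x 95 mm, right of the printer. Origin: centre of its underside.
- stapler: bystander, leave alone: black stapler 130 x 36 x 45 mm, in front of the printer near the robot. Origin: centre of its underside.
- tape_roll: bystander, leave alone: roll of tape lying flat, 68 mm across, 24 mm high, in front of the printer. Origin: centre of its underside.
- pen_pot: bystander, leave alone: dark metal pen pot 76 mm across, 95 mm high, left of the printer's front, with pens up to 150 mm high. Origin: centre of its underside.
- card_reader: bystander, leave alone: black card terminal 165 x 75 x 32 mm, beyond the tray. Origin: centre of its underside.
- note_block: bystander, leave alone: block of note paper 76 x 76 x 35 mm, between the tray and the printer's front. Origin: centre of its underside.
- hole_punch: bystander, leave alone: steel hole punch 95 x 110 x 67 mm, right of the tray. Origin: centre of its underside.
Not all that is in view belongs to the job. Leave any yellow look-alike of the fallen alone.

How it is judged:
By the outcome, as a careful person would: the job done as asked, in the order asked, and still so for the second after the job is handed in, while the arm keeps its last pose, push and grip.
It also fails if it takes over 51 s, if anything falls off the work surface, if the arm or the gripper's body presses on something with over 40 N, if the wrist force passes 120 N, or if a joint passes its speed limit or range.

### The arm

A 6-joint arm with a two-finger parallel gripper is mounted at the origin on the work surface. World frame = base frame: x ahead of the robot, y to its left, z up, the work surface at z = 0. Lengths are in mm, angles in rad, forces in N, time in s.
With the tool pointing down it reaches from about 275 to 725 mm from the base axis. Payload 15.9 kg.
Tool frame: the origin (TCP) lies midway between the tips of the shut fingers; the grasp point (between the pads) lies 19 mm behind it (r.hold_point_z is the distance from the TCP to the grasp point, in mm); z points along the fingers, y is the line along which they close (so a half turn about z gives the same grasp; the last joint's range is limited). The gripper opens to 85 mm and grips with 20 to 120 N. Pads are 22 mm wide; open, the fingers measure 114 mm over their backs; the gripper's body (76 mm by 85 mm) begins 54 mm behind the grasp point. The pads swing forward as they close: fully open they stand 13 mm farther back than shut.
Start: joints at [-1.273, 0.213, -0.034, 1.323, 0, 1.571], TCP at [146.703, -477.979, 231.306] pointing down, gripper open.
Joint ranges: [-2.98, 2.98], [-0.74, 1.72], [-1.14, 1.35], [-2.1, 2.04], [-1.57, 1.44], [-3.14, 3.14]. Speed limits (rad/s): [1.89, 1.89, 2.39, 2.57, 3.14, 3.14].

### API

Orientations are given as [roll, pitch, yaw] about the fixed x, y, z axes, in that order (R = Rz(yaw) Ry(pitch) Rx(roll)).
In Python, from bench import r gives the robot as it stands. The module is installed in compiled form; this text tells all that it offers.
- The arm moves only by the tool send_rows, never from a script. Its argument "deltas" is a list of rows, each an object with "xyz": the shift along the tool's x, y, z normalised to -1 to 1, where 1 is 2 cm, a list of three; "rot": the turn, a rotation vector about the tool's x, y, z normalised to -1 to 1, where 1 is 90 degrees, a list of three; "hand": the opening, from -1 (shut) to 1 (fully open), so that 0 is half open. In form: [{"xyz": [dx, dy, dz], "rot": [rx, ry, rz], "hand": hand}, ...]. A call has 1 to 20 rows; each row shifts and turns the commanded pose from where the row before left it, along the tool's axes as they then stand; what a row does not reach is not made up. A row lasts 1/10 s, in which the tool goes at most 50 mm and 8.59 degrees, less where a joint would pass 70% of its speed; a pose out of reach is approached as far as the arm can. A call with a number of a shift or a turn outside -1 to 1 is refused whole. A call with a gripper value outside its range is refused whole. The fingers move at their own pace and stop on an object; "force" is the grip in N (left out, the last holds). Time passes only in rows, so rows that do not move let the fingers close. It gives the time, the measured TCP pose, the force, the opening and the grip force at its end, in the units of the state.
- r.observe(): the state, without advancing time (a new reading comes with each control period).
- r.snapshot(name): name is "scene" or "top" or "wrist"; returns (picture, depth): 400x640x3 uint8, red, green, blue; 400x640 float32, mm along the optical axis (not along the pixel's ray), 0 where there is no reading.
- r.get_calibration(name): a dict with "camera_matrix" (3x3 intrinsics, pixels), "k1" (the pictures are not rectified: a ray, as slopes to the right and down, at radius r is drawn at 1 + k1 r^2 times it, then the intrinsics apply), "rvec" (rotation vector, rad) and "tvec" (3), from world to camera coordinates, as OpenCV has them. Camera axes: x right, y down, z forward; pixel columns grow to the right and rows downward; lengths in mm; the calibration is good to about 2 mm. A picture is of the moment at which its call begins: read the wrist's pose just before it. get_calibration takes no time and is no camera call; for the wrist camera it gives the pose at the moment of the call.
- r.hand_in(): hands the job in; it is judged then, once.
The state is a dict: "t": time; "joints": joint angles; "qd": joint speeds; "joint_torque": joint torques, N m; "ee_pos": TCP position; "ee_rot": TCP orientation; "wrist_force": force on the tool from outside, world axes, zero at the start; "torque": the same for the moment, N m; "grip_width": finger opening in mm; "grasp_force": force on a finger pad.
Only numpy, scipy, OpenCV 4.12 (cv2) and the standard library are available. Lean on these libraries where they do the work, as an engineer would, in place of code of your own. Each camera call takes 0.05 s, during which the arm holds its last target. There are 200 camera calls.

## Working session

There is one attempt and no reset: what is moved stays moved. The work goes in short steps, Python scripts to look and compute and a tool call to move; the robot and the scene stay as the last step left them, time stands still between calls to the robot, and variables do not carry over. Pictures are saved under pics/ and viewed, at most 10 in all, crops included, and the job is handed in when it is done.

Besides the shell and the picture viewer there is one more tool, called after "Call:" as name(argument=value, ...) on one line, values as JSON. send_rows: Moves the arm, as the interface text tells. Scaled input: -1 to 1 covers 2 cm each way for a shift and 90 degrees each way for a turn. Its arguments: {"type":"object","properties":{"deltas":{"type":"array","items":{"type":"object","properties":{"xyz":{"type":"array","items":{"type":"number","minimum":-1,"maximum":1}},"rot":{"type":"array","items":{"type":"number","minimum":-1,"maximum":1}},"hand":{"type":"number"}}}},"force":{"type":"number"}},"required":["deltas"]}

```bash
mkdir -p pics; cat > h.py <<'E'
import numpy as np, cv2
from bench import r
def cal(n):
    c=r.get_calibration(n);K=np.array(c["camera_matrix"],float);R=cv2.Rodrigues(np.array(c["rvec"],float))[0];t=np.array(c["tvec"],float).ravel()
    return K,np.array([c["k1"],0,0,0,0],float),R,t
def ray(c,uv):
    K,d,R,t=c;p=cv2.undistortPoints(np.array(uv,float).reshape(-1,1,2),K,d).reshape(-1,2)
    return -R.T@t,np.c_[p,np.ones(len(p))]
def onz(c,uv,z):
    o,p=ray(c,uv);v=p@c[2];return o+v*((z-o[2])/v[:,2:3])
def cloud(c,depth):
    h,w=depth.shape;g=np.stack(np.meshgrid(np.arange(w),np.arange(h)),-1).reshape(-1,2)
    o,p=ray(c,g);return (o+(p*depth.reshape(-1,1))@c[2]).reshape(h,w,3)
def snap(n,f=None):
    c=cal(n);im,d=r.snapshot(n)
    if f: cv2.imwrite("pics/"+f+".png",im[:,:,::-1]);np.savez("pics/"+f+".npz",im=im,d=d,P=cloud(c,d))
    return c,im,d
E
python3 - <<'E'
from h import *
for n in("top","scene"):
    c,im,d=snap(n,n+"0");print(n,-c[2].T@c[3],c[2][2])
s=r.observe();print(s, r.hold_point_z)
E
```

```text
top [ 193.65570816 -122.59217136 1698.85828454] [ 0.16410412  0.02188388 -0.98620025]
scene [1174.56563444 -598.06467134 1276.25931445] [-0.49198956  0.34386166 -0.79981588]
{'t': 0.1, 'joints': array([-1.27302228e+00,  2.13325093e-01, -3.49219622e-02,  1.32350243e+00,
       -3.41682415e-05,  1.57079233e+00]), 'qd': array([-0.00128419,  0.00022727,  0.00101875, -0.00038031,  0.00044918,
       -0.00196796]), 'joint_torque': array([ 1.87177611e-03, -6.87249684e+01,  4.87804842e+01,  1.22094774e-02,
        1.10904168e-04, -1.75426794e-05]), 'ee_pos': array([ 146.60536851, -477.73588182,  230.88610078]), 'ee_rot': array([-3.14063950e+00,  3.41644119e-05,  2.97778076e-01]), 'wrist_force': array([-0.18642824, -0.41940687, -0.50618946]), 'torque': array([-0.02169389, -0.02514605, -0.02622977]), 'grasp_force': 0.0, 'grip_width': 85.44530172074377} 18.700000000000003
```

View pics/top0.png

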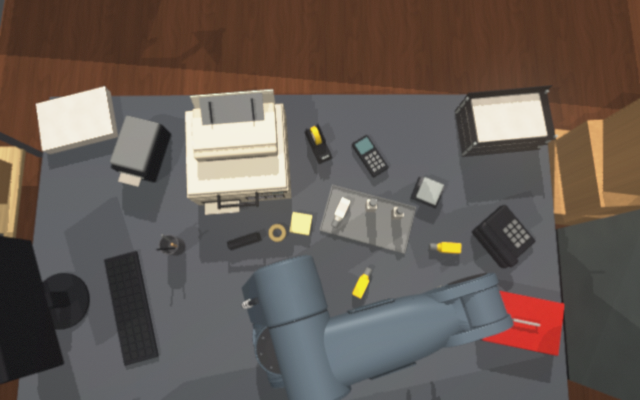

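View pics/scene0.png

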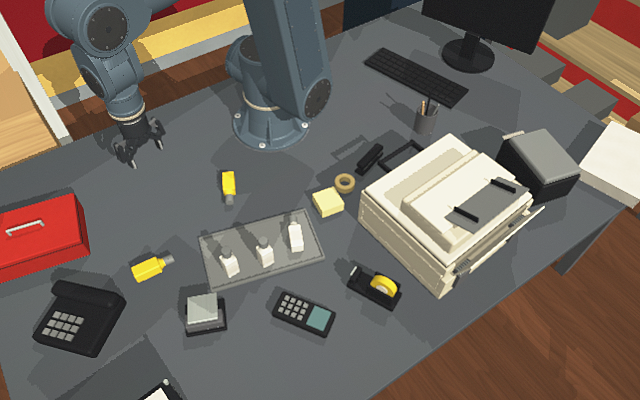

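The top view shows the fallen bottle at (342,208), the standing ones at (372,205) and (398,213), and the tray around (367,220). The printer is at (237,155) with its bar near (237,200), and the note block is at (301,223). The scene view agrees, with the fallen bottle at (295,235). The yellow ones are look-alikes.

```bash
python3 - <<'E'
from h import *
z=np.load("pics/top0.npz");im,P=z["im"],z["P"]
def box(u0,v0,u1,v1):
    m=np.zeros(im.shape[:2],bool);m[v0:v1,u0:u1]=1;return m
hsv=cv2.cvtColor(im,cv2.COLOR_RGB2HSV)
c=cal("top")
m=box(322,185,415,255)
w=m&(hsv[...,2]>190)&(hsv[...,1]<60)
n,l,s,ce=cv2.connectedComponentsWithStats(w.astype(np.uint8))
for i in range(1,n):
    if s[i,4]>8:
        p=P[l==i];print("white",s[i],ce[i].round(1),p.mean(0).round(0),np.percentile(p[:,2],[5,50,95]).round(0))
# tray: corners from lighter grey
g=hsv[...,2]
print(g[240,340:420:10], g[235,325:340], g[250,400:412])
t=(box(312,178,425,265)&(g>105)).astype(np.uint8)
cn=max(cv2.findContours(t,0,2)[0],key=cv2.contourArea);b=cv2.boxPoints(cv2.minAreaRect(cn));print("tray",b.round(1),cv2.minAreaRect(cn));print(onz(c,b,12).round(0))
# printer top + bar: dump heights
q=box(180,90,295,215)
for u in range(205,275,8): print(u,[(v,*P[v,u].round(0).astype(int)) for v in range(184,212,3)])
big=cv2.resize(np.hstack([im[150:260,180:340],im[150:260,315:425]]),None,fx=2.9,fy=2.9,interpolation=2)
cv2.imwrite("pics/crop1.png",big[:,:,::-1]);print(big.shape)
E
```

```text
white [334 197  16  24 216] [341.4 208.3] [ 485. -198.   39.] [ 7. 41. 49.]
white [367 199   3  10  22] [367.8 203. ] [ 501. -298.   69.] [-2. 80. 86.]
white [394 207   3   4   9] [394.8 208.1] [ 483. -404.   54.] [ 2. 76. 84.]
[ 93  77 130 111 142 142 123  97] [ 94  88  84  80  78  78  77  77  79  80  81  84  93 105 115] [118 129 143 144 131 121 105 105 107 107 106 106]
tray [[312. 264.]
 [312. 178.]
 [415. 178.]
 [415. 264.]] ((363.4999694824219, 220.99996948242188), (102.99998474121094, 85.99998474121094), -0.0)
[[ 269.  -84.   12.]
 [ 613.  -82.   12.]
 [ 613. -495.   12.]
 [ 271. -484.   12.]]
205 [(184, np.int64(549), np.int64(303), np.int64(179)), (187, np.int64(537), np.int64(302), np.int64(183)), (190, np.int64(526), np.int64(302), np.int64(182)), (193, np.int64(518), np.int64(305), np.int64(168)), (196, np.int64(509), np.int64(306), np.int64(161)), (199, np.int64(506), np.int64(318), np.int64(116)), (202, np.int64(503), np.int64(330), np.int64(71)), (205, np.int64(497), np.int64(338), np.int64(43)), (208, np.int64(484), np.int64(336), np.int64(45)), (211, np.int64(472), np.
[... 3485 characters left out ...]
 np.int64(123), np.int64(-2)), (205, np.int64(504), np.int64(122), np.int64(2)), (208, np.int64(492), np.int64(121), np.int64(5)), (211, np.int64(480), np.int64(121), np.int64(3))]
269 [(184, np.int64(550), np.int64(70), np.int64(176)), (187, np.int64(538), np.int64(69), np.int64(181)), (190, np.int64(530), np.int64(71), np.int64(165)), (193, np.int64(523), np.int64(73), np.int64(145)), (196, np.int64(522), np.int64(79), np.int64(94)), (199, np.int64(524), np.int64(87), np.int64(27)), (202, np.int64(516), np.int64(90), np.int64(7)), (205, np.int64(505), np.int64(90), np.int64(0)), (208, np.int64(492), np.int64(90), np.int64(2)), (211, np.int64(481), np.int64(90), np.int64(-4))]
(319, 783, 3)
```

View pics/crop1.png

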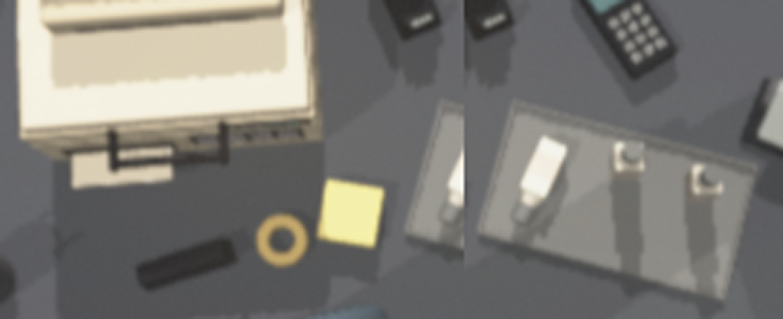

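The crop shows the tray corners at (512,101), (758,162), (722,300) and (480,238). The fallen bottle's body centre is at (546,168) with its cap at (524,214). The neighbours' caps are at (631,156) and (706,180), and the bar runs (115,163) to (225,157).

```bash
python3 - <<'E'
from h import *
c=cal("top")
R=lambda a:[(315+(x-464)/2.9,150+y/2.9) for x,y in a]
L=lambda a:[(180+x/2.9,150+y/2.9) for x,y in a]
t=onz(c,R([(512,101),(758,162),(722,300),(480,238)]),12);print(t.round(0),t.mean(0),[np.linalg.norm(t[i]-t[i-1]).round(0) for i in range(4)])
cy=t.mean(0);e=(t[0]-t[1])+(t[3]-t[2]);yaw=np.arctan2(-e[0],e[1]);print("yaw",np.degrees(yaw))
A=np.array([[np.cos(yaw),-np.sin(yaw)],[np.sin(yaw),np.cos(yaw)]])
for y in(-105,0,105):print("place",y,cy[:2]+A@[45,y])
cp=onz(c,R([(631,156),(706,180)]),122);print("caps",cp, [(A.T@(p[:2]-cy[:2])).round(0) for p in cp])
f=onz(c,R([(524,214)]),23);b=onz(c,R([(553,138),(546,168)]),42);print("fallen cap",f,"body far,center",b,"body tray",[(A.T@(p[:2]-cy[:2])).round(0) for p in np.r_[b,f]])
g=onz(c,L([(115,163),(225,157)]),163);print("bar",g)
z=np.load("pics/top0.npz");hsv=cv2.cvtColor(z["im"],cv2.COLOR_RGB2HSV);m=(hsv[...,2]>190)&(hsv[...,1]<60);m[:195]=0;m[:, :330]=0;m[225:]=0;m[:,352:]=0
print(cv2.minAreaRect(np.argwhere(m)[:,::-1].astype(np.float32)))
E
```

```text
[[ 585. -161.   12.]
 [ 500. -497.   12.]
 [ 311. -442.   12.]
 [ 394. -117.   12.]] [ 447.67829237 -304.3464474    12.        ] [np.float64(196.0), np.float64(347.0), np.float64(196.0), np.float64(336.0)]
yaw -14.272626889735843
place -105 [ 465.40302167 -417.19959964]
place 0 [ 491.28930549 -315.44056904]
place 105 [ 517.17558931 -213.68153843]
caps [[ 487.43980644 -310.57354418  122.        ]
 [ 456.4450927  -405.55017176  122.        ]] [array([40.,  4.]), array([ 33., -96.])]
fallen cap [[ 425.93070102 -176.57419135   23.        ]] body far,center [[ 526.91395426 -215.45733539   42.        ]
 [ 485.78015626 -205.74600462   42.        ]] body tray [array([ 55., 106.]), array([ 13., 105.]), array([-53., 118.])]
bar [[470.19629207 250.04361045 163.        ]
 [478.00932639 111.41888297 163.        ]]
((341.0, 209.00001525878906), (9.838699340820312, 23.25510597229004), 26.56505012512207)
```

```bash
cat >> h.py <<'E'
from scipy.spatial.transform import Rotation as Ro
def frame(az,down,ysign=1):
    """tool z at azimuth az, 'down' deg below level, closing line y level (left for +1)"""
    a,b=np.radians([az,down]);z=np.array([np.cos(b)*np.cos(a),np.cos(b)*np.sin(a),-np.sin(b)])
    y=ysign*np.array([-np.sin(a),np.cos(a),0]);return np.c_[np.cross(y,z),y,z]
def plan(p,R,N,p0=None,R0=None):
    s=r.observe()
    if R0 is None: R0=Ro.from_euler("xyz",s["ee_rot"]).as_matrix();p0=s["ee_pos"]
    w=Ro.from_matrix(R0.T@R).as_rotvec();d=R0.T@(np.asarray(p)-p0)
    S=sum(Ro.from_rotvec(w*k/N).as_matrix() for k in range(N));v=np.linalg.solve(S,d)
    v=(v/20).round(3);wn=(w/N/(np.pi/2)).round(4);print(N,"rows xyz",v.tolist(),"rot",wn.tolist(),"max",abs(v).max(),"deg",np.degrees(np.linalg.norm(w)/N).round(2))
    return np.asarray(p,float),R
def st():
    s=r.observe();print({k:np.round(s[k],3).tolist() for k in("t","joints","ee_pos","ee_rot","wrist_force","grip_width","grasp_force")});return s
E
python3 - <<'E'
from h import *
plan([405,-165,140],frame(-21,55),20)
plan([405,-165,140],frame(-21,55,-1),20)
E
```

```text
20 rows xyz [1.154, 0.651, -0.001] rot [-0.0239, -0.0083, -0.0758] max 1.154 deg 7.19
20 rows xyz [0.568, -0.822, 0.381] rot [-0.0065, 0.0187, 0.0205] max 0.822 deg 2.56
```

```bash
python3 - <<'E'
from h import *
plan([405,-165,140],frame(-21,55),26)
E
```

```text
26 rows xyz [0.881, 0.513, -0.0] rot [-0.0184, -0.0064, -0.0583] max 0.881 deg 5.53
```

Call:
send_rows(deltas=[{"xyz":[0.881,0.513,0],"rot":[-0.0184,-0.0064,-0.0583],"hand":1},{"xyz":[0.881,0.513,0],"rot":[-0.0184,-0.0064,-0.0583],"hand":1},{"xyz":[0.881,0.513,0],"rot":[-0.0184,-0.0064,-0.0583],"hand":1},{"xyz":[0.881,0.513,0],"rot":[-0.0184,-0.0064,-0.0583],"hand":1},{"xyz":[0.881,0.513,0],"rot":[-0.0184,-0.0064,-0.0583],"hand":1},{"xyz":[0.881,0.513,0],"rot":[-0.0184,-0.0064,-0.0583],"hand":1},{"xyz":[0.881,0.513,0],"rot":[-0.0184,-0.0064,-0.0583],"hand":1},{"xyz":[0.881,0.513,0],"rot":[-0.0184,-0.0064,-0.0583],"hand":1},{"xyz":[0.881,0.513,0],"rot":[-0.0184,-0.0064,-0.0583],"hand":1},{"xyz":[0.881,0.513,0],"rot":[-0.0184,-0.0064,-0.0583],"hand":1},{"xyz":[0.881,0.513,0],"rot":[-0.0184,-0.0064,-0.0583],"hand":1},{"xyz":[0.881,0.513,0],"rot":[-0.0184,-0.0064,-0.0583],"hand":1},{"xyz":[0.881,0.513,0],"rot":[-0.0184,-0.0064,-0.0583],"hand":1}])

```text
t: 1.4
ee_pos: [384.4, -399.2, 222.2]
ee_rot: [2.913, 0.3, 1.472]
wrist_force: [0.7, -0.4, 1.0]
grip_width: 85.2
grasp_force: 0.0
```

```bash
python3 - <<'E'
from h import *
s=st()
plan([405,-165,140],frame(-21,55),13)
E
```

```text
{'t': 1.4, 'joints': [-0.753, 0.004, -0.373, 0.829, -0.091, 0.865], 'ee_pos': [384.369, -399.216, 222.22], 'ee_rot': [2.913, 0.3, 1.472], 'wrist_force': [0.663, -0.446, 0.951], 'grip_width': 85.198, 'grasp_force': 0.0}
13 rows xyz [0.878, 0.511, -0.001] rot [-0.0184, -0.0063, -0.0581] max 0.878 deg 5.51
```

Call:
send_rows(deltas=[{"xyz":[0.878,0.511,0],"rot":[-0.0184,-0.0063,-0.0581],"hand":1},{"xyz":[0.878,0.511,0],"rot":[-0.0184,-0.0063,-0.0581],"hand":1},{"xyz":[0.878,0.511,0],"rot":[-0.0184,-0.0063,-0.0581],"hand":1},{"xyz":[0.878,0.511,0],"rot":[-0.0184,-0.0063,-0.0581],"hand":1},{"xyz":[0.878,0.511,0],"rot":[-0.0184,-0.0063,-0.0581],"hand":1},{"xyz":[0.878,0.511,0],"rot":[-0.0184,-0.0063,-0.0581],"hand":1},{"xyz":[0.878,0.511,0],"rot":[-0.0184,-0.0063,-0.0581],"hand":1},{"xyz":[0.878,0.511,0],"rot":[-0.0184,-0.0063,-0.0581],"hand":1},{"xyz":[0.878,0.511,0],"rot":[-0.0184,-0.0063,-0.0581],"hand":1},{"xyz":[0.878,0.511,0],"rot":[-0.0184,-0.0063,-0.0581],"hand":1},{"xyz":[0.878,0.511,0],"rot":[-0.0184,-0.0063,-0.0581],"hand":1},{"xyz":[0.878,0.511,0],"rot":[-0.0184,-0.0063,-0.0581],"hand":1},{"xyz":[0.878,0.511,0],"rot":[-0.0184,-0.0063,-0.0581],"hand":1},{"xyz":[0,0,0],"rot":[0,0,0],"hand":1}])

```text
t: 2.8
ee_pos: [403.2, -164.4, 138.3]
ee_rot: [3.141, 0.608, 2.775]
wrist_force: [0.7, -0.7, -1.0]
grip_width: 85.3
grasp_force: 0.0
```

```bash
python3 - <<'E'
from h import *
s=st()
c,im,d=snap("wrist","w1")
P=cloud(c,d);hsv=cv2.cvtColor(im,cv2.COLOR_RGB2HSV)
w=(hsv[...,2]>170)&(hsv[...,1]<50)&(P[...,2]>-10)&(P[...,2]<140)
n,l,S,ce=cv2.connectedComponentsWithStats(w.astype(np.uint8))
for i in range(1,n):
    if S[i,4]>150: p=P[l==i];print(S[i],ce[i].round(0),p.min(0).round(0),p.max(0).round(0),np.median(p,0).round(0))
E
```

```text
{'t': 2.8, 'joints': [-0.403, -0.376, -1.022, 0.317, 0.021, -0.029], 'ee_pos': [403.202, -164.426, 138.348], 'ee_rot': [3.141, 0.608, 2.775], 'wrist_force': [0.674, -0.74, -0.999], 'grip_width': 85.32, 'grasp_force': 0.0}
[ 289  160   48   74 2930] [312. 198.] [ 441. -253.    3.] [ 574. -171.   42.] [ 474. -196.   40.]
[  67  252   58   68 1272] [ 97. 284.] [ 447. -582.   15.] [ 602. -395.   92.] [ 464. -407.   78.]
```

View pics/w1.png

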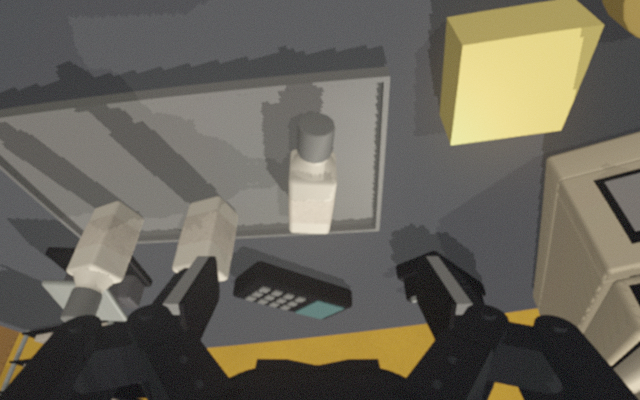

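The wrist view shows the bottle's body around (312,205) and cap at (316,135), the tray wall on the right at x≈383, and the standing bottles at (207,235) and (105,240). The fallen bottle lies midway between the fingers.

```bash
python3 - <<'E'
from h import *
z=np.load("pics/w1.npz");im,P=z["im"],z["P"];hsv=cv2.cvtColor(im,cv2.COLOR_RGB2HSV)
w=(hsv[...,2]>170)&(hsv[...,1]<50);w[:140]=0;w[240:]=0;w[:,:275]=0;w[:,345:]=0
p=P[w&(P[...,2]>37)&(P[...,2]<47)][:,:2].astype(np.float32);print(len(p),cv2.minAreaRect(p),cv2.boxPoints(cv2.minAreaRect(p)).round(0))
m=p.mean(0);u,s,v=np.linalg.svd(p-m,full_matrices=False);a=v[0];a=a if a[0]<0 else -a;print(m,"az",np.degrees(np.arctan2(a[1],a[0])))
q=(p-m)@v.T;print(np.percentile(q,[0.5,2,98,99.5],axis=0).round(1).tolist())
# cap: grey pixels
g=(hsv[...,1]<40)&(hsv[...,2]<170);g[:112]=0;g[165:]=0;g[:,:298]=0;g[:,335:]=0
c=P[g];c=c[c[:,2]>14];print("cap",c.mean(0),np.percentile(c,[2,98],axis=0).round(0).tolist())
# standing bottles' bodies & tray right wall
for x0,x1,y0,y1 in((170,240,195,285),(60,145,200,325)):
    b=P[y0:y1,x0:x1][((hsv[...,2]>100)&(hsv[...,1]<60))[y0:y1,x0:x1]];b=b[(b[:,2]>30)&(b[:,2]<78)];print("std",len(b),np.median(b,0),np.percentile(b,[5,95],axis=0).round(0).tolist())
E
```

```text
2351 ((486.75311279296875, -200.62149047851562), (37.7978515625, 80.70140838623047), 65.67171478271484) [[ 442. -201.]
 [ 516. -234.]
 [ 531. -200.]
 [ 458. -167.]]
[ 482.57974 -198.86534] az 155.33434
[[-33.6, -18.5], [-31.4, -17.7], [40.2, 17.7], [42.3, 17.9]]
cap [ 424.16550195 -172.43229926   29.86050189] [[413.0, -189.0, 15.0], [454.0, -159.0, 35.0]]
std 2350 [ 479.41434029 -299.25493153   53.5082292 ] [[478.0, -327.0, 33.0], [510.0, -294.0, 75.0]]
std 3615 [ 465.24756573 -401.62146882   56.46064876] [[448.0, -541.0, 34.0], [590.0, -395.0, 76.0]]
```

```bash
python3 - <<'E'
from h import *
F=frame(-24.4,55);d=F[:,2];T=np.array([480.9,-197,16])
a=plan(T-60*d,F,6);plan(T,F,5,a[0],a[1])
E
```

```text
6 rows xyz [0.027, 0.011, 0.74] rot [0.0035, -0.0001, 0.0048] max 0.74 deg 0.53
5 rows xyz [-0.0, 0.0, 0.6] rot [0.0, 0.0, 0.0] max 0.6 deg 0.0
```

Call:
send_rows(deltas=[{"xyz":[0.027,0.011,0.74],"rot":[0.0035,-0.0001,0.0048],"hand":1},{"xyz":[0.027,0.011,0.74],"rot":[0.0035,-0.0001,0.0048],"hand":1},{"xyz":[0.027,0.011,0.74],"rot":[0.0035,-0.0001,0.0048],"hand":1},{"xyz":[0.027,0.011,0.74],"rot":[0.0035,-0.0001,0.0048],"hand":1},{"xyz":[0.027,0.011,0.74],"rot":[0.0035,-0.0001,0.0048],"hand":1},{"xyz":[0.027,0.011,0.74],"rot":[0.0035,-0.0001,0.0048],"hand":1},{"xyz":[0,0,0.6],"rot":[0,0,0],"hand":1},{"xyz":[0,0,0.6],"rot":[0,0,0],"hand":1},{"xyz":[0,0,0.6],"rot":[0,0,0],"hand":1},{"xyz":[0,0,0.6],"rot":[0,0,0],"hand":1},{"xyz":[0,0,0.5],"rot":[0,0,0],"hand":1},{"xyz":[0,0,0],"rot":[0,0,0],"hand":1}])

```text
t: 4.05
ee_pos: [481.7, -197.7, 17.8]
ee_rot: [3.141, 0.611, 2.714]
wrist_force: [-1.0, 0.5, 0.2]
grip_width: 85.4
grasp_force: 0.0
```

```bash
python3 - <<'E'
from h import *
s=st();print(Ro.from_euler("xyz",s["ee_rot"]).as_matrix()[:,2])
c,im,d=snap("wrist","w2")
E
```

```text
{'t': 4.05, 'joints': [-0.37, 0.095, -1.078, -0.212, -0.033, 0.048], 'ee_pos': [481.659, -197.654, 17.781], 'ee_rot': [3.141, 0.611, 2.714], 'wrist_force': [-1.041, 0.528, 0.221], 'grip_width': 85.438, 'grasp_force': 0.0}
[ 0.52242576 -0.23744765 -0.81895662]
```

View pics/w2.png

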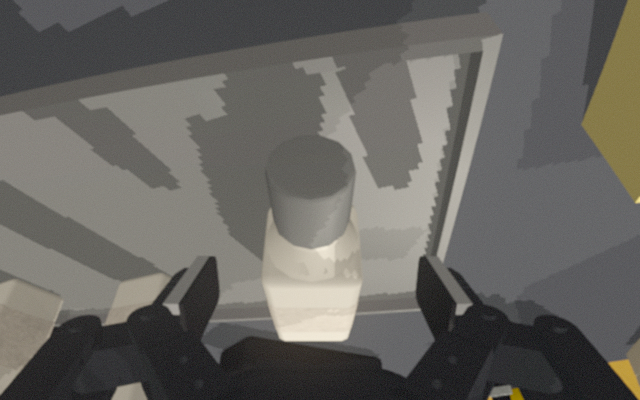

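The bottle is centred between the open fingers, with its cap at (310,190) clear of the palm. Closing.

Call:
send_rows(deltas=[{"hand":-1},{"hand":-1},{"hand":-1},{"hand":-1},{"hand":-1},{"hand":-1}], force=45)

```text
schema error: expected keys xyz, rot, hand
```

```bash
python3 - <<'E'
from h import *
s=st()
p0=s["ee_pos"];R0=Ro.from_euler("xyz",s["ee_rot"]).as_matrix()
U=np.array([523,-216,23.]);b=np.array([-.911,.412,0]);
o=R0.T@(U-p0);print("U in tool",o,"b in tool",R0.T@b)
# final: at place; tool az option
tgt=np.array([516,-214,4.])
for az in(-24.4,-15,-30,-22):
    F=frame(az,35,-1);print(az,"bottle z",F@(R0.T@b),"TCP",tgt-F@o)
E
```

```text
{'t': 4.1, 'joints': [-0.369, 0.093, -1.078, -0.211, -0.033, 0.047], 'ee_pos': [481.26, -197.399, 18.124], 'ee_rot': [3.141, 0.611, 2.714], 'wrist_force': [0.489, 0.885, -0.42], 'grip_width': 85.754, 'grasp_force': 0.0}
U in tool [-40.2215225    0.35800099  22.22847508] b in tool [ 0.81883094 -0.00229144 -0.5737383 ]
-24.4 bottle z [6.58130179e-04 2.21763375e-03 9.99829810e-01] TCP [ 520.57528672 -215.68232976   49.6972719 ]
-15 bottle z [2.87095747e-04 2.29534547e-03 9.99829810e-01] TCP [ 520.78861864 -214.9124766    49.6972719 ]
-30 bottle z [8.71392319e-04 2.14282762e-03 9.99829810e-01] TCP [ 520.3892841  -216.12077042   49.6972719 ]
-22 bottle z [5.64688024e-04 2.24324814e-03 9.99829810e-01] TCP [ 520.64172208 -215.48926094   49.6972719 ]
```

Call:
send_rows(deltas=[{"xyz":[0,0,0],"rot":[0,0,0],"hand":-1},{"xyz":[0,0,0],"rot":[0,0,0],"hand":-1},{"xyz":[0,0,0],"rot":[0,0,0],"hand":-1},{"xyz":[0,0,0],"rot":[0,0,0],"hand":-1},{"xyz":[0,0,0],"rot":[0,0,0],"hand":-1},{"xyz":[0,0,0],"rot":[0,0,0],"hand":-1}], force=45)

```text
t: 4.7
ee_pos: [481.0, -197.0, 19.1]
ee_rot: [3.142, 0.613, 2.716]
wrist_force: [-6.9, 2.2, 10.5]
grip_width: 37.3
grasp_force: 43.5
```

```bash
cat >> h.py <<'E'
from scipy.optimize import least_squares
D=[(.213,-.034,1.323,500.,230.9),(-.376,-1.022,.317,435.4,138.3),(.095,-1.078,-.212,520.7,17.8),(.004,-.373,.829,554.,222.2)]
def fk(k,q2,q3,q4):
    r0,z0,a,b,e,L=k;f=q2-q3;p=f+q4
    return r0+a*np.sin(q2)+b*np.cos(f)+e*np.sin(f)+L*np.cos(p), z0+a*np.cos(q2)-b*np.sin(f)+e*np.cos(f)-L*np.sin(p)
fit=least_squares(lambda k:np.r_[np.ravel([np.subtract(fk(k,*d[:3]),d[3:]) for d in D]),.002*(k-[0,300,350,350,0,250])],[0,300,350,350,0,250])
def ik(rr,z,down):
    f=least_squares(lambda q:np.r_[np.subtract(fk(fit.x,*q),(rr,z))/100,q[0]-q[1]+q[2]-np.radians(down)],[0.1,-1,-.3]);return f.x.round(3),f.cost.round(5)
E
python3 - <<'E'
from h import *
print(fit.x.round(0),fit.fun.round(1))
for a in((563,50,35),(563,60,35),(540,150,35),(540,150,45),(520,130,55),(563,55,50),(507,163,45),(507,163,30),(545,313,60),(545,313,45)): print(a,ik(*a))
E
```

```text
[ -0. 244. 487. 393.  67. 457.] [-0.1  0.6 -0.1  0.2  0.1  0.   0.1 -0.8 -0.  -0.1  0.3  0.1  0.1  0.4]
(563, 50, 35) (array([ 0.307, -1.325, -1.021]), np.float64(0.0))
(563, 60, 35) (array([ 0.256, -1.316, -0.962]), np.float64(0.0))
(540, 150, 35) (array([-0.168, -1.235, -0.456]), np.float64(0.0))
(540, 150, 45) (array([-0.194, -1.036, -0.057]), np.float64(0.0))
(520, 130, 55) (array([-0.15 , -0.907,  0.204]), np.float64(0.0))
(563, 55, 50) (array([ 0.079, -1.04 , -0.246]), np.float64(0.0))
(507, 163, 45) (array([-0.305, -1.065,  0.025]), np.float64(0.0))
(507, 163, 30) (array([-0.247, -1.367, -0.597]), np.float64(0.0))
(545, 313, 60) (array([-0.167, -0.374,  0.841]), np.float64(0.0))
(545, 313, 45) (array([-0.358, -0.687,  0.457]), np.float64(0.0))
```

```bash
cat >> h.py <<'E'
LO=np.array([-2.98,-.74,-1.14,-2.1,-1.57,-3.14])+.03;HI=np.array([2.98,1.72,1.35,2.04,1.44,3.14])-.03
def fk6(q,L5=311):
    k=fit.x.copy();Lt=k[5];k[5]=Lt-L5
    rr,z=fk(k,*q[1:4]);p=q[1]-q[2]+q[3]
    B=Ro.from_euler("z",q[0]).as_matrix();F=frame(0,np.degrees(p));R=F@Ro.from_euler("x",-q[4]).as_matrix()
    pos=B@(np.array([rr,0,z])+L5*R[:,2]);return pos,B@R@Ro.from_euler("z",q[5]).as_matrix()
def ik6(p,R,q0):
    def e(q): P,Q=fk6(q);return np.r_[(P-p)/100,Ro.from_matrix(Q.T@R).as_rotvec()]
    f=least_squares(e,np.clip(q0,LO+.001,HI-.001),bounds=(LO,HI));return f.x.round(3),round(float(f.cost),5)
E
python3 - <<'E'
from h import *
for q,p,e in(([-.753,.004,-.373,.829,-.091,.865],[384.4,-399.2,222.2],[2.913,.3,1.472]),([-.37,.095,-1.078,-.212,-.033,.048],[481.7,-197.7,17.8],[3.141,.611,2.714])):
    P,R=fk6(q);print((P-p).round(1),np.degrees(Ro.from_matrix(R.T@Ro.from_euler("xyz",e).as_matrix()).as_rotvec()).round(1))
for az in(-24,-40,-50,-60,-70,-80,10,20): print(az,ik6([520.5,-215.5,50],frame(az,35,-1),[-.37,.1,-1,0,0,3]),ik6([500,-215.5,140],frame(az,35,-1),[-.37,.1,-1,0,0,3]))
E
```

```text
[ 0.2 -0.   0.4] [0. 0. 0.]
[ 0.  -0.1  0.2] [-0. -0. -0.]
-24 (array([-0.404,  0.112, -1.11 , -0.417,  0.018,  3.11 ]), 0.0211) (array([-0.421, -0.162, -1.11 , -0.224,  0.023,  3.11 ]), 0.00737)
-40 (array([-0.345,  0.117, -1.11 , -0.422, -0.103,  3.11 ]), 0.06903) (array([-0.354, -0.158, -1.11 , -0.228, -0.109,  3.11 ]), 0.05106)
-50 (array([-0.304,  0.127, -1.11 , -0.433, -0.188,  3.11 ]), 0.13338) (array([-0.309, -0.147, -1.11 , -0.238, -0.199,  3.11 ]), 0.11241)
-60 (array([-0.255,  0.148, -1.11 , -0.455, -0.289,  3.11 ]), 0.22343) (array([-0.256, -0.128, -1.11 , -0.255, -0.303,  3.11 ]), 0.19925)
-70 (array([-0.185,  0.193, -1.11 , -0.501, -0.434,  3.11 ]), 0.33749) (array([-0.19 , -0.092, -1.11 , -0.288, -0.435,  3.11 ]), 0.31025)
-80 (array([ 0.188,  1.185, -0.896, -2.07 , -1.54 ,  3.11 ]), 0.189) (array([-0.052,  0.04 , -1.11 , -0.415, -0.732,  3.11 ]), 0.44123)
10 (array([-0.767,  0.285, -1.083, -0.496,  0.724,  2.475]), 0.0) (array([-0.806,  0.012, -1.002, -0.114,  0.749,  2.433]), 0.0)
20 (array([-0.822,  0.32 , -0.922, -0.178,  0.855,  2.205]), 0.0) (array([-0.86 ,  0.104, -0.842,  0.157,  0.873,  2.154]), 0.0)
```

```bash
python3 - <<'E'
from h import *
for az in(-40,-45,-50,-55,-60,-70): print(az,ik6([520.5,-215.5,50],frame(az,35,-1),[-.2,.1,-1,0,-.5,-2.7]),ik6([500,-205,150],frame(az,35,-1),[-.2,.1,-1,0,-.5,-2.7]))
E
```

```text
-40 (array([-0.134,  0.192, -1.11 , -0.478, -0.48 , -2.734]), 0.00775) (array([-0.129, -0.129, -1.11 , -0.238, -0.463, -2.768]), 0.00103)
-45 (array([-0.087,  0.228, -1.11 , -0.506, -0.574, -2.644]), 0.00332) (array([-0.076, -0.096, -1.11 , -0.258, -0.564, -2.679]), 4e-05)
-50 (array([-0.051,  0.262, -1.11 , -0.535, -0.652, -2.566]), 0.00052) (array([-0.029, -0.062, -1.067, -0.193, -0.658, -2.569]), 0.0)
-55 (array([-0.018,  0.285, -1.083, -0.495, -0.724, -2.474]), 0.0) (array([ 0.01 , -0.024, -1.003, -0.087, -0.742, -2.444]), 0.0)
-60 (array([ 0.013,  0.298, -1.007, -0.343, -0.796, -2.344]), 0.0) (array([ 0.042,  0.021, -0.928,  0.036, -0.812, -2.31 ]), 0.0)
-70 (array([ 5.500e-02,  3.520e-01, -8.280e-01, -2.000e-03, -9.010e-01,
       -2.056e+00]), 0.0) (array([ 0.083,  0.13 , -0.754,  0.327, -0.911, -2.014]), 0.0)
```

```bash
python3 - <<'E'
from h import *
s=st();p0=s["ee_pos"];R0=Ro.from_euler("xyz",s["ee_rot"]).as_matrix()
o=R0.T@(np.array([523,-216,23.])-p0);b=R0.T@np.array([-.911,.412,0]);np.savez("g.npz",o=o,b=b);print(o,b)
p1=p0+[-10,5,125];q1,c1=ik6(p1,R0,s["joints"])
print("lift"); a=plan(p1,R0,8)
# end orientation: tilt 35.. exact so that bottle vertical
F=frame(-60,35,-1);z=F@b;F=Ro.align_vectors([[0,0,1]],[z])[0].as_matrix()@F;print("bz",F@b)
pe=np.array([516,-213,4.])-F@o;print("final TCP",pe)
ph=pe+[0,0,30];q2,c2=ik6(ph,F,[.02,.2,-1,0,-.8,-2.3]);q3,c3=ik6(pe,F,q2)
print(q1,c1,q2,c2,q3,c3)
np.savez("fin.npz",F=F,pe=pe)
qm=(q1+q2)/2;pm,Rm=fk6(qm);pm=pm+[0,0,20]
b1=plan(pm,Rm,12,*a);print(pm.round(0));b2=plan(ph,Rm@Ro.from_matrix(Rm.T@F).as_matrix(),12,*b1)
# check joints + bottle low point along
def trace(pa,Ra,pb,Rb,N,q):
    w=Ro.from_matrix(Ra.T@Rb).as_rotvec();S=sum(Ro.from_rotvec(w*k/N).as_matrix() for k in range(N));v=np.linalg.solve(S,Ra.T@(pb-pa));R=Ra.copy();p=pa.copy()
    for k in range(N):
        p=p+R@v;R=R@Ro.from_rotvec(w/N).as_matrix();qn,c=ik6(p,R,q);print(qn,c,"dq",(abs(qn-q).max()*10).round(2),"U",(p+R@o).round(0),"cap",(p+R@(o+118*b)).round(0));q=qn
    return q
q=trace(p1,R0,pm,Rm,12,q1);trace(pm,Rm,ph,F,12,q)
E
```

```text
{'t': 4.7, 'joints': [-0.369, 0.09, -1.08, -0.212, -0.032, 0.046], 'ee_pos': [481.014, -197.024, 19.099], 'ee_rot': [3.142, 0.613, 2.716], 'wrist_force': [-6.924, 2.216, 10.508], 'grip_width': 37.258, 'grasp_force': 43.545}
[-39.92471979   0.04527936  23.32707983] [ 8.17648323e-01 -7.28477587e-04 -5.75426528e-01]
lift
8 rows xyz [-0.393, 0.003, -0.679] rot [0.0, 0.0, 0.0] max 0.679 deg 0.0
bz [-3.80642926e-19  1.04397574e-18  9.99832486e-01]
final TCP [ 517.96066225 -216.37255535   50.07515196]
[-0.366 -0.198 -0.902  0.254 -0.034  0.048] 0.0 [ 0.01   0.212 -0.985 -0.236 -0.792 -2.346] 0.0 [ 0.01   0.293 -1.013 -0.345 -0.792 -2.346] 0.0
12 rows xyz [-0.048, -0.058, 0.187] rot [0.0142, 0.0065, -0.0711] max 0.187 deg 6.55
[ 502. -217.  117.]
12 rows xyz [-0.111, 0.021, 0.132] rot [0.0021, 0.0161, -0.0698] max 0.132 deg 6.45
[-0.35  -0.182 -0.891  0.26  -0.066 -0.049] 0.0 dq 0.97 U [ 517. -210.  145.] cap [ 406. -170.  146.]
[-0.333 -0.166 -0.881  0.263 -0.098 -0.146] 0.0 dq 0.97 U [ 520. -208.  141.] cap [ 406. -177.  145.]
[-0.315 -0.15  -0.873  0.263 -0.132 -0.242] 0.0 dq 0.96 U [ 523
[... 1502 characters left out ...]
 -1.694] 0.0 dq 0.95 U [ 533. -197.   62.] cap [ 482. -232.  163.]
[-0.046  0.112 -0.899  0.008 -0.66  -1.793] 0.0 dq 0.99 U [ 530. -199.   56.] cap [ 489. -230.  162.]
[-0.031  0.132 -0.909 -0.025 -0.691 -1.895] 0.0 dq 1.02 U [ 528. -201.   51.] cap [ 495. -227.  161.]
[-0.018  0.151 -0.923 -0.066 -0.72  -2.001] 0.0 dq 1.06 U [ 525. -203.   46.] cap [ 501. -224.  160.]
[-0.007  0.171 -0.941 -0.114 -0.747 -2.111] 0.0 dq 1.1 U [ 522. -206.   42.] cap [ 506. -220.  158.]
[ 2.000e-03  1.910e-01 -9.610e-01 -1.710e-01 -7.710e-01 -2.226e+00] 0.0 dq 1.15 U [ 519. -209.   38.] cap [ 511. -217.  155.]
[ 0.01   0.212 -0.985 -0.236 -0.792 -2.346] 0.0 dq 1.2 U [ 516. -213.   34.] cap [ 516. -213.  152.]
```

Call:
send_rows(deltas=[{"xyz":[-0.2,0,-0.35],"rot":[0,0,0],"hand":-1},{"xyz":[-0.393,0.003,-0.679],"rot":[0,0,0],"hand":-1},{"xyz":[-0.393,0.003,-0.679],"rot":[0,0,0],"hand":-1},{"xyz":[-0.393,0.003,-0.679],"rot":[0,0,0],"hand":-1},{"xyz":[-0.393,0.003,-0.679],"rot":[0,0,0],"hand":-1},{"xyz":[-0.393,0.003,-0.679],"rot":[0,0,0],"hand":-1},{"xyz":[-0.393,0.003,-0.679],"rot":[0,0,0],"hand":-1},{"xyz":[-0.393,0.003,-0.679],"rot":[0,0,0],"hand":-1},{"xyz":[-0.2,0,-0.35],"rot":[0,0,0],"hand":-1}])

```text
t: 5.6
ee_pos: [471.1, -192.0, 145.3]
ee_rot: [3.141, 0.614, 2.716]
wrist_force: [0.3, -0.3, -1.4]
grip_width: 37.6
grasp_force: 45.6
```

Call:
send_rows(deltas=[{"xyz":[-0.048,-0.058,0.187],"rot":[0.0142,0.0065,-0.0711],"hand":-1},{"xyz":[-0.048,-0.058,0.187],"rot":[0.0142,0.0065,-0.0711],"hand":-1},{"xyz":[-0.048,-0.058,0.187],"rot":[0.0142,0.0065,-0.0711],"hand":-1},{"xyz":[-0.048,-0.058,0.187],"rot":[0.0142,0.0065,-0.0711],"hand":-1},{"xyz":[-0.048,-0.058,0.187],"rot":[0.0142,0.0065,-0.0711],"hand":-1},{"xyz":[-0.048,-0.058,0.187],"rot":[0.0142,0.0065,-0.0711],"hand":-1},{"xyz":[-0.048,-0.058,0.187],"rot":[0.0142,0.0065,-0.0711],"hand":-1},{"xyz":[-0.048,-0.058,0.187],"rot":[0.0142,0.0065,-0.0711],"hand":-1},{"xyz":[-0.048,-0.058,0.187],"rot":[0.0142,0.0065,-0.0711],"hand":-1},{"xyz":[-0.048,-0.058,0.187],"rot":[0.0142,0.0065,-0.0711],"hand":-1},{"xyz":[-0.048,-0.058,0.187],"rot":[0.0142,0.0065,-0.0711],"hand":-1},{"xyz":[-0.048,-0.058,0.187],"rot":[0.0142,0.0065,-0.0711],"hand":-1}])

```text
t: 6.8
ee_pos: [501.8, -217.0, 116.4]
ee_rot: [-2.422, -0.069, -2.324]
wrist_force: [0.4, -0.3, -1.4]
grip_width: 37.5
grasp_force: 45.6
```

```bash
python3 - <<'E'
from h import *
st();f=np.load("fin.npz");plan(f["pe"]+[0,0,30],f["F"],12)
E
```

```text
{'t': 6.8, 'joints': [-0.172, -0.029, -0.911, 0.081, -0.417, -1.148], 'ee_pos': [501.808, -216.994, 116.422], 'ee_rot': [-2.422, -0.069, -2.324], 'wrist_force': [0.42, -0.317, -1.371], 'grip_width': 37.47, 'grasp_force': 45.626}
12 rows xyz [-0.109, 0.018, 0.131] rot [0.0022, 0.016, -0.0695] max 0.131 deg 6.43
```

Call:
send_rows(deltas=[{"xyz":[-0.109,0.018,0.131],"rot":[0.0022,0.016,-0.0695],"hand":-1},{"xyz":[-0.109,0.018,0.131],"rot":[0.0022,0.016,-0.0695],"hand":-1},{"xyz":[-0.109,0.018,0.131],"rot":[0.0022,0.016,-0.0695],"hand":-1},{"xyz":[-0.109,0.018,0.131],"rot":[0.0022,0.016,-0.0695],"hand":-1},{"xyz":[-0.109,0.018,0.131],"rot":[0.0022,0.016,-0.0695],"hand":-1},{"xyz":[-0.109,0.018,0.131],"rot":[0.0022,0.016,-0.0695],"hand":-1},{"xyz":[-0.109,0.018,0.131],"rot":[0.0022,0.016,-0.0695],"hand":-1},{"xyz":[-0.109,0.018,0.131],"rot":[0.0022,0.016,-0.0695],"hand":-1},{"xyz":[-0.109,0.018,0.131],"rot":[0.0022,0.016,-0.0695],"hand":-1},{"xyz":[-0.109,0.018,0.131],"rot":[0.0022,0.016,-0.0695],"hand":-1},{"xyz":[-0.109,0.018,0.131],"rot":[0.0022,0.016,-0.0695],"hand":-1},{"xyz":[-0.109,0.018,0.131],"rot":[0.0022,0.016,-0.0695],"hand":-1},{"xyz":[0,0,0],"rot":[0,0,0],"hand":-1}])

```text
t: 8.1
ee_pos: [517.3, -216.2, 79.2]
ee_rot: [-3.139, -0.955, -1.051]
wrist_force: [0.3, 0.1, -2.1]
grip_width: 37.3
grasp_force: 45.7
```

```bash
python3 - <<'E'
from h import *
s=st();f=np.load("fin.npz");g=np.load("g.npz");R=Ro.from_euler("xyz",s["ee_rot"]).as_matrix()
print("U",s["ee_pos"]+R@g["o"],"axis",R@g["b"])
print("1mm up in tool", (R.T@[0,0,1]).round(3));plan(f["pe"]+[0,0,6],f["F"],6)
c,im,d=snap("scene","s2")
cr=cv2.resize(im[180:310,180:360],None,fx=4,fy=4,interpolation=2);cv2.imwrite("pics/s2c.png",cr[:,:,::-1])
E
```

```text
{'t': 8.1, 'joints': [0.018, 0.216, -0.98, -0.225, -0.795, -2.333], 'ee_pos': [517.257, -216.222, 79.18], 'ee_rot': [-3.139, -0.955, -1.051], 'wrist_force': [0.277, 0.068, -2.118], 'grip_width': 37.252, 'grasp_force': 45.706}
U [ 515.28280322 -212.71926545   33.11524127] axis [ 4.15098118e-04 -2.76316653e-03  9.99828582e-01]
1mm up in tool [ 0.816 -0.002 -0.578]
6 rows xyz [-0.155, -0.004, 0.114] rot [0.0001, 0.0003, -0.0002] max 0.155 deg 0.03
```

View pics/s2c.png

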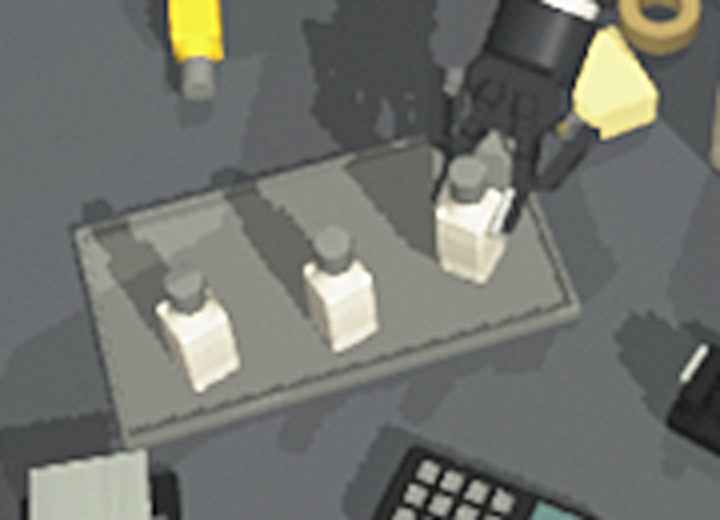

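The bottle is upright in the gripper, cap at (467,178), beside the two standing ones at (333,247) and (188,288). I check the row line against these, then lower it.

```bash
python3 - <<'E'
from h import *
c=cal("scene");f=lambda x,y:(180+x/4-.375,180+y/4-.375)
p=np.r_[onz(c,[f(186,272),f(333,232)],122),onz(c,[f(467,163)],151)];print(p.round(1))
d=p[1,:2]-p[0,:2];L=np.linalg.norm(d);n=np.array([-d[1],d[0]])/L;print(L,"held off line",(p[2,:2]-p[1,:2])@n,"n",n)
E
```

```text
[[ 462.8 -411.6  122. ]
 [ 491.4 -310.8  122. ]
 [ 511.7 -211.1  151. ]]
104.73547036124573 held off line 7.639915616771178 n [-0.96208761  0.27274061]
```

Call:
send_rows(deltas=[{"xyz":[-0.155,-0.004,0.11],"rot":[0,0,0],"hand":-1},{"xyz":[-0.155,0,0.11],"rot":[0,0,0],"hand":-1},{"xyz":[-0.155,0,0.11],"rot":[0,0,0],"hand":-1},{"xyz":[-0.155,0,0.11],"rot":[0,0,0],"hand":-1},{"xyz":[-0.155,0,0.11],"rot":[0,0,0],"hand":-1},{"xyz":[-0.155,0,0.11],"rot":[0,0,0],"hand":-1},{"xyz":[0,0,0],"rot":[0,0,0],"hand":-1}])

```text
t: 8.85
ee_pos: [518.2, -216.4, 57.1]
ee_rot: [-3.134, -0.955, -1.057]
wrist_force: [-0.0, -0.6, -2.4]
grip_width: 37.3
grasp_force: 45.7
```

Call:
send_rows(deltas=[{"xyz":[0.036,-0.108,0.051],"rot":[0,0,0],"hand":-1},{"xyz":[0.036,-0.108,0.051],"rot":[0,0,0],"hand":-1},{"xyz":[-0.06,0,0.043],"rot":[0,0,0],"hand":-1},{"xyz":[-0.06,0,0.043],"rot":[0,0,0],"hand":-1},{"xyz":[-0.06,0,0.043],"rot":[0,0,0],"hand":-1},{"xyz":[0,0,0],"rot":[0,0,0],"hand":-1}])

```text
t: 9.45
ee_pos: [523.3, -216.5, 53.1]
ee_rot: [-3.133, -0.956, -1.057]
wrist_force: [0.4, 0.1, -1.3]
grip_width: 37.4
grasp_force: 45.7
```

Call:
send_rows(deltas=[{"xyz":[-0.041,0,0.029],"rot":[0,0,0],"hand":-1},{"xyz":[-0.041,0,0.029],"rot":[0,0,0],"hand":-1},{"xyz":[0,0,0],"rot":[0,0,0],"hand":-1}])

```text
t: 9.75
ee_pos: [524.0, -216.9, 52.7]
ee_rot: [-3.131, -0.959, -1.06]
wrist_force: [-5.9, 3.0, 14.5]
grip_width: 37.4
grasp_force: 47.4
```

Call:
send_rows(deltas=[{"xyz":[0.035,0,-0.025],"rot":[0,0,0],"hand":-1},{"xyz":[0,0,0],"rot":[0,0,0],"hand":-1},{"xyz":[0,0,0],"rot":[0,0,0],"hand":0.1},{"xyz":[0,0,0],"rot":[0,0,0],"hand":0.1},{"xyz":[0,0,0],"rot":[0,0,0],"hand":0.7},{"xyz":[0,0,0],"rot":[0,0,0],"hand":0.7},{"xyz":[0,0,-0.1],"rot":[0,0,0],"hand":0.7},{"xyz":[0,0,-0.3],"rot":[0,0,0],"hand":0.7},{"xyz":[0,0,-0.6],"rot":[0,0,0],"hand":0.7},{"xyz":[0,0,-0.8],"rot":[0,0,0],"hand":0.7},{"xyz":[0,0,-0.8],"rot":[0,0,0],"hand":0.7},{"xyz":[0,0,-0.8],"rot":[0,0,0],"hand":0.7},{"xyz":[0,0,-0.8],"rot":[0,0,0],"hand":0.7}])

```text
t: 11.05
ee_pos: [488.6, -156.5, 101.4]
ee_rot: [-3.132, -0.956, -1.058]
wrist_force: [-0.1, 0.0, -0.4]
grip_width: 72.6
grasp_force: 0.0
```

```bash
python3 - <<'E'
from h import *
s=st()
c,im,d=snap("scene","s3");cr=cv2.resize(im[180:310,180:360],None,fx=4,fy=4,interpolation=2);cv2.imwrite("pics/s3c.png",cr[:,:,::-1])
c,im,d=snap("wrist","w3")
# printer / bar from the first two views
z=np.load("pics/top0.npz");P=z["P"];g=z["im"].astype(int).sum(2)
m=np.zeros(g.shape,bool);m[199:212,210:266]=1
k=m&(g<170)&(P[...,2]>150)&(P[...,2]<185);print("bar top px",k.sum(),P[k].mean(0),np.percentile(P[k],[2,98],axis=0).round(0).tolist())
ce=np.argwhere(k)[:,::-1];print([ (u,ce[ce[:,0]==u,1].mean().round(1)) for u in range(215,264,4)])
E
```

```text
{'t': 11.05, 'joints': [0.184, 0.129, -0.953, 0.047, -0.879, -2.115], 'ee_pos': [488.592, -156.451, 101.396], 'ee_rot': [-3.132, -0.956, -1.058], 'wrist_force': [-0.105, 0.042, -0.389], 'grip_width': 72.623, 'grasp_force': 0.0}
bar top px 17 [479.50192349 220.50018803 168.86000432] [[467.0, 125.0, 163.0], [495.0, 256.0, 177.0]]
[(215, np.float64(nan)), (219, np.float64(203.5)), (223, np.float64(nan)), (227, np.float64(nan)), (231, np.float64(nan)), (235, np.float64(nan)), (239, np.float64(nan)), (243, np.float64(nan)), (247, np.float64(205.0)), (251, np.float64(nan)), (255, np.float64(nan)), (259, np.float64(nan)), (263, np.float64(nan))]<stdin>:9: RuntimeWarning: Mean of empty slice.
  ret = ret.dtype.type(ret / rcount)
```

View pics/s3c.png

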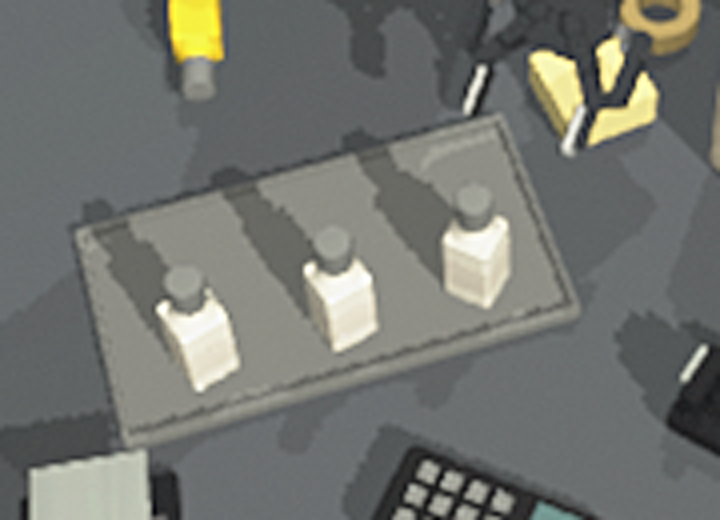

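The bottle now stands free: caps at (186,288), (333,245) and (474,205) are collinear. Next is the bar.

```bash
cat >> h.py <<'E'
def trace(pa,Ra,pb,Rb,N,q):
    w=Ro.from_matrix(Ra.T@Rb).as_rotvec();S=sum(Ro.from_rotvec(w*k/N).as_matrix() for k in range(N));v=np.linalg.solve(S,Ra.T@(np.asarray(pb)-pa));R=Ra.copy();p=np.array(pa,float)
    for k in range(N):
        p=p+R@v;R=R@Ro.from_rotvec(w/N).as_matrix();qn,c=ik6(p,R,q)
        if k%3==2 or c>1e-4 or abs(qn-q).max()>.12:print(p.round(0),qn,c,"dq",(abs(qn-q).max()*10).round(2))
        q=qn
    return q
E
python3 - <<'E'
from h import *
s=r.observe();p0=s["ee_pos"];R0=Ro.from_euler("xyz",s["ee_rot"]).as_matrix();q0=s["joints"]
bar=np.array([474,181,163.])
for dn in(45,50):
  for sg in(-90,90):
    R=frame(3.2,dn)@Ro.from_euler("z",sg,degrees=True).as_matrix()
    print(dn,sg,ik6(bar-110*R[:,2],R,[.4,-.3,-.9,.3,-.3,np.radians(sg)]),ik6(bar+19*R[:,2],R,[.4,-.3,-.9,.3,-.3,np.radians(sg)]))
R=frame(3.2,48)@Ro.from_euler("z",-90,degrees=True).as_matrix()
pl=bar-110*R[:,2];ql,_=ik6(pl,R,[.4,-.3,-.9,.3,-.3,-1.5])
pm,Rm=fk6((q0+ql)/2);pm=pm+[-20,0,60];print("mid",pm)
a=plan(pm,Rm,12);b=plan(pl,R,12,*a);np.savez("look.npz",pl=pl,R=R)
q=trace(p0,R0,pm,Rm,12,q0);trace(pm,Rm,pl,R,12,q)
E
```

```text
45 -90 (array([ 0.749, -0.501, -0.909,  0.507, -0.469, -1.04 ]), 0.0) (array([ 0.564, -0.196, -1.017,  0.031, -0.351, -1.196]), 0.0)
45 90 (array([ 0.749, -0.501, -0.909,  0.507, -0.469,  2.102]), 0.0) (array([ 0.564, -0.196, -1.017,  0.031, -0.351,  1.946]), 0.0)
50 -90 (array([ 0.683, -0.445, -0.808,  0.611, -0.387, -1.064]), 0.0) (array([ 0.537, -0.176, -0.928,  0.18 , -0.302, -1.191]), 0.0)
50 90 (array([ 0.683, -0.445, -0.808,  0.611, -0.387,  2.078]), 0.0) (array([ 0.537, -0.176, -0.928,  0.18 , -0.302,  1.951]), 0.0)
mid [470.50251066  26.56156564 232.25052669]
12 rows xyz [-0.14, -0.438, -0.829] rot [0.0167, -0.0147, 0.0221] max 0.829 deg 2.82
12 rows xyz [-0.607, 0.038, -0.345] rot [0.0048, -0.0217, 0.0201] max 0.607 deg 2.7
[ 489. -104.  126.] [ 0.258  0.023 -0.915  0.205 -0.812 -1.955] 0.0 dq 0.55
[486. -56. 156.] [ 0.335 -0.078 -0.877  0.337 -0.754 -1.806] 0.0 dq 0.48
[480. -13. 192.] [ 0.407 -0.179 -0.84   0.444 -0.704 -1.675] 0.0 dq 0.42
[471.  27. 232.] [ 0.475 -0.28  -0.804  0.532 -0.663 -1.555] 0.0 dq 0.39
[453.  64. 228.] [ 0.529 -0.321 -0.813  0.561 -0.589 -1.424] 0.0 dq 0.43
[435. 103. 228.] [ 0.586 -0.367 -0.824  0.576 -0.523 -1.298] 0.0 dq 0.42
[418. 140. 234.] [ 0.646 -0.417 -0.836  0.578 -0.465 -1.176] 0.0 dq 0.4
[401. 177. 245.] [ 0.709 -0.469 -0.849  0.57  -0.419 -1.054] 0.0 dq 0.4
```

```bash
python3 - <<'E'
from h import *
s=r.observe();p0=s["ee_pos"];R0=Ro.from_euler("xyz",s["ee_rot"]).as_matrix();q0=s["joints"]
L=np.load("look.npz");ql,_=ik6(L["pl"],L["R"],[.4,-.3,-.9,.3,-.3,-1.5])
pm,Rm=fk6((q0+ql)/2);pm=np.array([410,0,235.])
a=plan(pm,Rm,13);b=plan(L["pl"],L["R"],11,*a)
q=trace(p0,R0,pm,Rm,13,q0);trace(pm,Rm,L["pl"],L["R"],11,q)
E
```

```text
13 rows xyz [-0.093, -0.16, -0.832] rot [0.0154, -0.0136, 0.0204] max 0.832 deg 2.61
11 rows xyz [-0.765, -0.191, -0.214] rot [0.0052, -0.0237, 0.0219] max 0.765 deg 2.94
[ 475. -114.  128.] [ 0.246 -0.008 -0.946  0.198 -0.814 -1.976] 0.0 dq 0.51
[458. -75. 157.] [ 0.316 -0.14  -0.933  0.339 -0.76  -1.837] 0.0 dq 0.45
[439. -40. 189.] [ 0.387 -0.272 -0.916  0.468 -0.713 -1.707] 0.0 dq 0.44
[418.  -9. 223.] [ 0.464 -0.402 -0.894  0.589 -0.679 -1.58 ] 0.0 dq 0.43
[407.  48. 228.] [ 0.557 -0.443 -0.872  0.635 -0.594 -1.389] 0.0 dq 0.47
[405.  97. 228.] [ 0.618 -0.448 -0.862  0.623 -0.522 -1.255] 0.0 dq 0.43
[402. 146. 236.] [ 0.674 -0.459 -0.853  0.596 -0.458 -1.131] 0.0 dq 0.4
```

Call:
send_rows(deltas=[{"xyz":[-0.093,-0.16,-0.832],"rot":[0.0154,-0.0136,0.0204],"hand":0.7},{"xyz":[-0.093,-0.16,-0.832],"rot":[0.0154,-0.0136,0.0204],"hand":0.7},{"xyz":[-0.093,-0.16,-0.832],"rot":[0.0154,-0.0136,0.0204],"hand":0.7},{"xyz":[-0.093,-0.16,-0.832],"rot":[0.0154,-0.0136,0.0204],"hand":0.7},{"xyz":[-0.093,-0.16,-0.832],"rot":[0.0154,-0.0136,0.0204],"hand":0.7},{"xyz":[-0.093,-0.16,-0.832],"rot":[0.0154,-0.0136,0.0204],"hand":0.7},{"xyz":[-0.093,-0.16,-0.832],"rot":[0.0154,-0.0136,0.0204],"hand":0.7},{"xyz":[-0.093,-0.16,-0.832],"rot":[0.0154,-0.0136,0.0204],"hand":0.7},{"xyz":[-0.093,-0.16,-0.832],"rot":[0.0154,-0.0136,0.0204],"hand":0.7},{"xyz":[-0.093,-0.16,-0.832],"rot":[0.0154,-0.0136,0.0204],"hand":0.7},{"xyz":[-0.093,-0.16,-0.832],"rot":[0.0154,-0.0136,0.0204],"hand":0.7},{"xyz":[-0.093,-0.16,-0.832],"rot":[0.0154,-0.0136,0.0204],"hand":0.7},{"xyz":[-0.093,-0.16,-0.832],"rot":[0.0154,-0.0136,0.0204],"hand":0.7}])

```text
t: 12.45
ee_pos: [410.2, -0.6, 234.0]
ee_rot: [-2.513, -0.555, -1.48]
wrist_force: [1.0, -0.6, -0.1]
grip_width: 72.6
grasp_force: 0.0
```

Call:
send_rows(deltas=[{"xyz":[-0.765,-0.191,-0.214],"rot":[0.0052,-0.0237,0.0219],"hand":0.2},{"xyz":[-0.765,-0.191,-0.214],"rot":[0.0052,-0.0237,0.0219],"hand":0.2},{"xyz":[-0.765,-0.191,-0.214],"rot":[0.0052,-0.0237,0.0219],"hand":0.2},{"xyz":[-0.765,-0.191,-0.214],"rot":[0.0052,-0.0237,0.0219],"hand":0.2},{"xyz":[-0.765,-0.191,-0.214],"rot":[0.0052,-0.0237,0.0219],"hand":0.2},{"xyz":[-0.765,-0.191,-0.214],"rot":[0.0052,-0.0237,0.0219],"hand":0.2},{"xyz":[-0.765,-0.191,-0.214],"rot":[0.0052,-0.0237,0.0219],"hand":0.2},{"xyz":[-0.765,-0.191,-0.214],"rot":[0.0052,-0.0237,0.0219],"hand":0.2},{"xyz":[-0.765,-0.191,-0.214],"rot":[0.0052,-0.0237,0.0219],"hand":0.2},{"xyz":[-0.765,-0.191,-0.214],"rot":[0.0052,-0.0237,0.0219],"hand":0.2},{"xyz":[-0.765,-0.191,-0.214],"rot":[0.0052,-0.0237,0.0219],"hand":0.2},{"xyz":[0,0,0],"rot":[0,0,0],"hand":0.2}])

```text
t: 13.65
ee_pos: [401.6, 176.8, 243.8]
ee_rot: [-2.41, 0.002, -1.517]
wrist_force: [-0.1, -0.8, 0.3]
grip_width: 51.5
grasp_force: 0.0
```

```bash
python3 - <<'E'
from h import *
s=st();c,im,d=snap("wrist","w4");P=cloud(c,d);hsv=cv2.cvtColor(im,cv2.COLOR_RGB2HSV)
k=(hsv[...,2]<75)&(P[...,2]>140)&(P[...,2]<185)&(P[...,0]>445)&(P[...,0]<500)&(P[...,1]>80)&(P[...,1]<280)
q=P[k];print(k.sum(),q.mean(0) if len(q) else 0);v,u=np.nonzero(k);print(u.min(),u.max(),v.min(),v.max()) if len(u) else 0
for y in range(100,270,15):
    w=q[abs(q[:,1]-y)<7.5];print(y,len(w),np.percentile(w,[10,50,90],axis=0).round(0).tolist() if len(w)>5 else 0)
E
```

```text
{'t': 13.65, 'joints': [0.712, -0.465, -0.848, 0.569, -0.42, -1.048], 'ee_pos': [401.64, 176.783, 243.773], 'ee_rot': [-2.41, 0.002, -1.517], 'wrist_force': [-0.148, -0.787, 0.34], 'grip_width': 51.538, 'grasp_force': 0.0}
3654 [474.32315898 182.35161543 165.03884225]
287 333 95 284
100 0 0
115 608 [[472.0, 110.0, 156.0], [476.0, 114.0, 166.0], [491.0, 120.0, 168.0]]
130 313 [[473.0, 124.0, 162.0], [475.0, 130.0, 166.0], [479.0, 136.0, 168.0]]
145 308 [[472.0, 139.0, 162.0], [474.0, 145.0, 166.0], [478.0, 151.0, 168.0]]
160 326 [[471.0, 154.0, 162.0], [473.0, 160.0, 166.0], [478.0, 166.0, 168.0]]
175 313 [[470.0, 169.0, 162.0], [472.0, 175.0, 166.0], [477.0, 181.0, 168.0]]
190 295 [[469.0, 184.0, 162.0], [471.0, 190.0, 167.0], [476.0, 196.0, 168.0]]
205 278 [[467.0, 199.0, 162.0], [470.0, 205.0, 167.0], [475.0, 211.0, 168.0]]
220 272 [[466.0, 214.0, 162.0], [469.0, 220.0, 167.0], [474.0, 226.0, 168.0]]
235 261 [[465.0, 229.0, 162.0], [468.0, 235.0, 167.0], [473.0, 241.0, 168.0]]
250 677 [[462.0, 246.0, 155.0], [475.0, 250.0, 166.0], [496.0, 254.0, 168.0]]
265 3 0
```

View pics/w4.png

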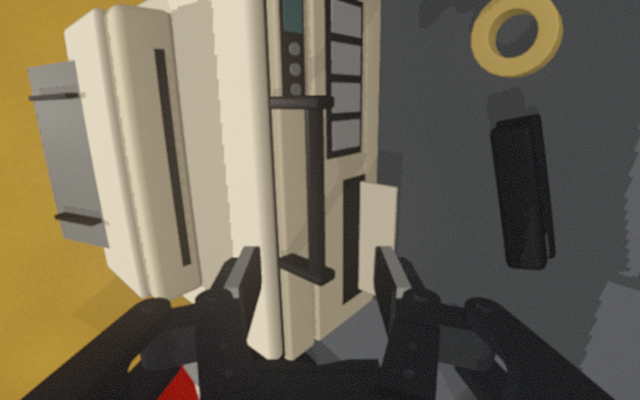

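The wrist view shows the bar as the dark vertical strip from (318,105) to (322,270), its brackets at the ends and the gripper facing it. The measured bar axis is near (475,182,163), as expected.

```bash
python3 - <<'E'
from h import *
R=frame(3.8,48)@Ro.from_euler("z",-90,degrees=True).as_matrix();d=R[:,2];bar=np.array([475.,182,163])
a=plan(bar-50*d,R,4);b=plan(bar+16*d,R,6,*a);print(a[0],b[0],"tool y",R[:,1])
E
```

```text
4 rows xyz [-0.018, -0.014, 0.738] rot [0.0003, -0.0014, -0.0014] max 0.738 deg 0.18
6 rows xyz [0.0, -0.0, 0.55] rot [0.0, 0.0, 0.0] max 0.55 deg 0.0
[441.61702492 179.78270524 200.15724127] [485.68255202 182.70953432 151.10968279] tool y [-0.741511   -0.04925111 -0.66913061]
```

Call:
send_rows(deltas=[{"xyz":[-0.018,-0.014,0.738],"rot":[0.0003,-0.0014,-0.0014],"hand":-0.28},{"xyz":[-0.018,-0.014,0.738],"rot":[0.0003,-0.0014,-0.0014],"hand":-0.28},{"xyz":[-0.018,-0.014,0.738],"rot":[0.0003,-0.0014,-0.0014],"hand":-0.28},{"xyz":[-0.018,-0.014,0.738],"rot":[0.0003,-0.0014,-0.0014],"hand":-0.28},{"xyz":[0,0,0.4],"rot":[0,0,0],"hand":-0.28},{"xyz":[0,0,0.4],"rot":[0,0,0],"hand":-0.28},{"xyz":[0,0,0.4],"rot":[0,0,0],"hand":-0.28},{"xyz":[0,0,0.4],"rot":[0,0,0],"hand":-0.28},{"xyz":[0,0,0],"rot":[0,0,0],"hand":-0.28}])

```text
t: 14.6
ee_pos: [463.0, 181.1, 175.6]
ee_rot: [-2.41, 0.0, -1.505]
wrist_force: [0.2, -0.7, 0.3]
grip_width: 30.7
grasp_force: 0.0
```

```bash
python3 - <<'E'
from h import *
s=st();R=Ro.from_euler("xyz",s["ee_rot"]).as_matrix();print("bar in tool",R.T@(np.array([475.,182,163])-s["ee_pos"]))
c,im,d=snap("wrist","w5")
E
```

```text
{'t': 14.6, 'joints': [0.585, -0.278, -0.943, 0.244, -0.338, -1.169], 'ee_pos': [462.982, 181.087, 175.625], 'ee_rot': [-2.41, 0.0, -1.505], 'wrist_force': [0.244, -0.68, 0.316], 'grip_width': 30.657, 'grasp_force': 0.0}
bar in tool [-0.12186551 -0.53353347 17.44588798]
```

View pics/w5.png

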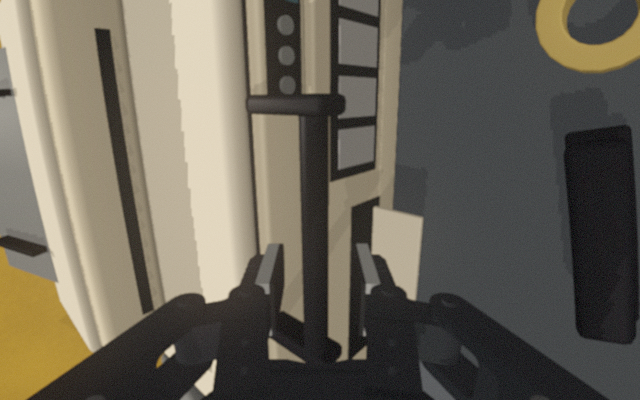

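The bar (x≈315) lies centred between the fingers (x≈275 and 365), so I advance and grip.

Call:
send_rows(deltas=[{"xyz":[0,0,0.33],"rot":[0,0,0],"hand":-0.28},{"xyz":[0,0,0.33],"rot":[0,0,0],"hand":-0.28},{"xyz":[0,0,0.33],"rot":[0,0,0],"hand":-0.28},{"xyz":[0,0,0.33],"rot":[0,0,0],"hand":-0.28},{"xyz":[0,0,0.33],"rot":[0,0,0],"hand":-0.28},{"xyz":[0,0,0],"rot":[0,0,0],"hand":-0.28}])

```text
t: 15.25
ee_pos: [485.0, 182.5, 151.0]
ee_rot: [-2.41, 0.0, -1.505]
wrist_force: [0.6, 0.3, 0.2]
grip_width: 30.5
grasp_force: 0.0
```

Call:
send_rows(deltas=[{"xyz":[0,0,0],"rot":[0,0,0],"hand":-1},{"xyz":[0,0,0],"rot":[0,0,0],"hand":-1},{"xyz":[0,0,0],"rot":[0,0,0],"hand":-1},{"xyz":[0,0,0],"rot":[0,0,0],"hand":-1},{"xyz":[0,0,0],"rot":[0,0,0],"hand":-1}], force=45)

```text
t: 15.75
ee_pos: [485.2, 182.7, 152.6]
ee_rot: [-2.408, 0.001, -1.506]
wrist_force: [6.9, -1.5, -2.1]
grip_width: 12.5
grasp_force: 43.8
```

```bash
python3 - <<'E'
from h import *
s=st()
E
```

```text
{'t': 15.75, 'joints': [0.551, -0.196, -0.96, 0.134, -0.318, -1.196], 'ee_pos': [485.247, 182.725, 152.594], 'ee_rot': [-2.408, 0.001, -1.506], 'wrist_force': [6.871, -1.511, -2.129], 'grip_width': 12.501, 'grasp_force': 43.757}
```

```bash
cat >> h.py <<'E'
YAW=np.radians(3.8);AX=np.array([np.sin(YAW),-np.cos(YAW),0])  # raises the front
HX=lambda bar:np.array([bar[0]+377*np.cos(YAW),bar[1]+377*np.sin(YAW),118.])
H=HX((475.,182.))
def theta(p0,p1):
    a=p0-H;b=p1-H;x=np.array([-np.cos(YAW),-np.sin(YAW)]);return np.arctan2(b[2],b[:2]@x)-np.arctan2(a[2],a[:2]@x)
E
python3 - <<'E'
from h import *
s=r.observe();p0=s["ee_pos"];R0=Ro.from_euler("xyz",s["ee_rot"]).as_matrix();np.savez("bar.npz",p0=p0,R0=R0);print("AX lifts:",np.cross(AX,p0-H))
def go(th):
    A=-AX if np.cross(AX,p0-H)[2]<0 else AX
    Q=Ro.from_rotvec(A*th).as_matrix();return H+Q@(p0-H),Q@R0
q=s["joints"]
for th in(.1,.2,.3,.4,.48):
    p,R=go(th);q,c=ik6(p,R,q);print(th,p.round(0),q,c)
for th,N in((.15,10),(.48,24)): plan(*go(th),N)
E
```

```text
AX lifts: [ -34.51830934   -2.29270358 -366.72771321]
0.1 [491. 183. 189.] [ 0.508 -0.193 -0.776  0.402 -0.256 -1.205] 0.0
0.2 [499. 184. 225.] [ 0.469 -0.145 -0.58   0.638 -0.201 -1.218] 0.0
0.3 [512. 184. 259.] [ 0.432 -0.066 -0.371  0.858 -0.151 -1.235] 0.0
0.4 [528. 186. 293.] [ 0.397  0.038 -0.143  1.072 -0.107 -1.255] 0.0
0.48 [543. 187. 318.] [ 0.372  0.139  0.058  1.247 -0.076 -1.273] 0.0
10 rows xyz [-0.0, -0.205, -0.185] rot [-0.0095, 0.0, -0.0] max 0.205 deg 0.86
24 rows xyz [-0.0, -0.274, -0.246] rot [-0.0127, 0.0, -0.0] max 0.274 deg 1.15
```

Call:
send_rows(deltas=[{"xyz":[0,-0.1,-0.09],"rot":[-0.0048,0,0],"hand":-1},{"xyz":[0,-0.205,-0.185],"rot":[-0.0095,0,0],"hand":-1},{"xyz":[0,-0.205,-0.185],"rot":[-0.0095,0,0],"hand":-1},{"xyz":[0,-0.205,-0.185],"rot":[-0.0095,0,0],"hand":-1},{"xyz":[0,-0.205,-0.185],"rot":[-0.0095,0,0],"hand":-1},{"xyz":[0,-0.205,-0.185],"rot":[-0.0095,0,0],"hand":-1},{"xyz":[0,-0.205,-0.185],"rot":[-0.0095,0,0],"hand":-1},{"xyz":[0,-0.205,-0.185],"rot":[-0.0095,0,0],"hand":-1},{"xyz":[0,-0.205,-0.185],"rot":[-0.0095,0,0],"hand":-1},{"xyz":[0,-0.205,-0.185],"rot":[-0.0095,0,0],"hand":-1}])

```text
t: 16.75
ee_pos: [493.8, 183.4, 204.1]
ee_rot: [-2.551, 0.001, -1.505]
wrist_force: [7.9, 1.9, -4.8]
grip_width: 12.0
grasp_force: 45.0
```

```bash
python3 - <<'E'
from h import *
s=st();b=np.load("bar.npz");print("theta",theta(b["p0"],s["ee_pos"]))
E
```

```text
{'t': 16.75, 'joints': [0.494, -0.177, -0.694, 0.506, -0.233, -1.208], 'ee_pos': [493.754, 183.376, 204.138], 'ee_rot': [-2.551, 0.001, -1.505], 'wrist_force': [7.923, 1.926, -4.781], 'grip_width': 11.978, 'grasp_force': 45.024}
theta 0.14194277233258587
```

Call:
send_rows(deltas=[{"xyz":[0,-0.205,-0.185],"rot":[-0.0095,0,0],"hand":-1},{"xyz":[0,-0.205,-0.185],"rot":[-0.0095,0,0],"hand":-1},{"xyz":[0,-0.205,-0.185],"rot":[-0.0095,0,0],"hand":-1},{"xyz":[0,-0.205,-0.185],"rot":[-0.0095,0,0],"hand":-1},{"xyz":[0,-0.205,-0.185],"rot":[-0.0095,0,0],"hand":-1},{"xyz":[0,-0.205,-0.185],"rot":[-0.0095,0,0],"hand":-1},{"xyz":[0,-0.205,-0.185],"rot":[-0.0095,0,0],"hand":-1},{"xyz":[0,-0.205,-0.185],"rot":[-0.0095,0,0],"hand":-1},{"xyz":[0,-0.205,-0.185],"rot":[-0.0095,0,0],"hand":-1},{"xyz":[0,-0.205,-0.185],"rot":[-0.0095,0,0],"hand":-1},{"xyz":[0,-0.205,-0.185],"rot":[-0.0095,0,0],"hand":-1},{"xyz":[0,-0.205,-0.185],"rot":[-0.0095,0,0],"hand":-1},{"xyz":[0,-0.205,-0.185],"rot":[-0.0095,0,0],"hand":-1},{"xyz":[0,-0.205,-0.185],"rot":[-0.0095,0,0],"hand":-1},{"xyz":[0,-0.205,-0.185],"rot":[-0.0095,0,0],"hand":-1}])

```text
t: 18.25
ee_pos: [521.7, 185.5, 281.5]
ee_rot: [-2.775, 0.002, -1.504]
wrist_force: [1.1, 4.5, -2.2]
grip_width: 12.2
grasp_force: 45.7
```

```bash
python3 - <<'E'
from h import *
s=st();b=np.load("bar.npz");print("theta",theta(b["p0"],s["ee_pos"]))
R=Ro.from_euler("xyz",s["ee_rot"]).as_matrix();w=Ro.from_matrix(R@b["R0"].T).as_rotvec();print(w,"bar",s["ee_pos"]+R@[0,0,-16])
E
```

```text
{'t': 18.25, 'joints': [0.41, 0.001, -0.221, 1.002, -0.119, -1.248], 'ee_pos': [521.693, 185.543, 281.503], 'ee_rot': [-2.775, 0.002, -1.504], 'wrist_force': [1.118, 4.539, -2.177], 'grip_width': 12.19, 'grasp_force': 45.699}
theta 0.36574751829421137
[-0.0235101   0.36692045  0.00171077] bar [515.97884886 185.13838317 296.44291458]
```

Call:
send_rows(deltas=[{"xyz":[0,-0.205,-0.185],"rot":[-0.0095,0,0],"hand":-1},{"xyz":[0,-0.205,-0.185],"rot":[-0.0095,0,0],"hand":-1},{"xyz":[0,-0.205,-0.185],"rot":[-0.0095,0,0],"hand":-1},{"xyz":[0,-0.205,-0.185],"rot":[-0.0095,0,0],"hand":-1},{"xyz":[0,-0.205,-0.185],"rot":[-0.0095,0,0],"hand":-1},{"xyz":[0,-0.205,-0.185],"rot":[-0.0095,0,0],"hand":-1},{"xyz":[0,-0.15,-0.135],"rot":[-0.007,0,0],"hand":-1},{"xyz":[0,-0.1,-0.09],"rot":[-0.0047,0,0],"hand":-1},{"xyz":[0,0,0],"rot":[0,0,0],"hand":-1},{"xyz":[0,0,0],"rot":[0,0,0],"hand":-1}])

```text
t: 19.25
ee_pos: [541.1, 187.0, 316.1]
ee_rot: [-2.883, 0.002, -1.504]
wrist_force: [-4.0, 5.2, 1.7]
grip_width: 12.5
grasp_force: 46.1
```

```bash
python3 - <<'E'
from h import *
s=st();b=np.load("bar.npz");print("theta",theta(b["p0"],s["ee_pos"]))
R=Ro.from_euler("xyz",s["ee_rot"]).as_matrix();print("bar",s["ee_pos"]+R@[0,0,-16])
c,im,d=snap("scene","s4");cr=cv2.resize(im[40:310,180:560],(760,540),interpolation=2);cv2.imwrite("pics/s4c.png",cr[:,:,::-1])
E
```

```text
{'t': 19.25, 'joints': [0.374, 0.131, 0.042, 1.235, -0.076, -1.272], 'ee_pos': [541.136, 187.045, 316.142], 'ee_rot': [-2.883, 0.002, -1.504], 'wrist_force': [-4.002, 5.2, 1.737], 'grip_width': 12.452, 'grasp_force': 46.149}
theta 0.47368088245891404
bar [537.05615846 186.73906986 331.60957026]
```

View pics/s4c.png

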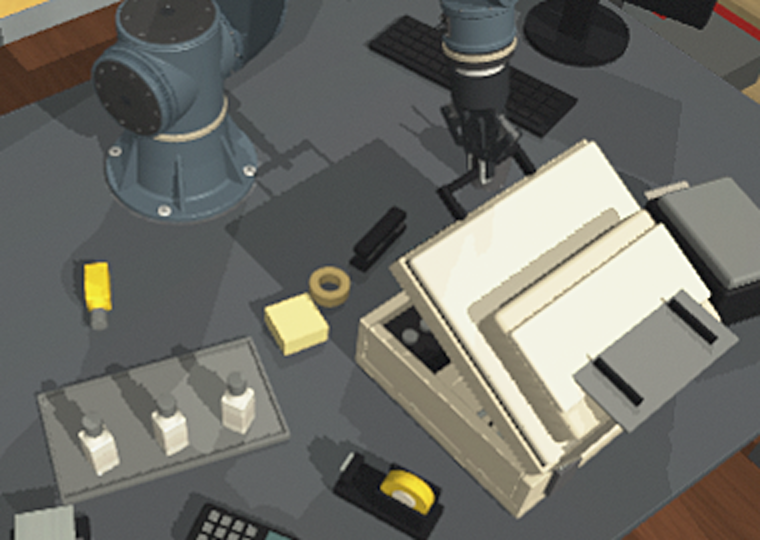

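The unit is held open past the switch, with the bar at about 332 mm (> 323 mm). The three bottles and other things are in place. Easing it down now.

Call:
send_rows(deltas=[{"xyz":[0,0.07,0.06],"rot":[0.0032,0,0],"hand":-1},{"xyz":[0,0.137,0.123],"rot":[0.0064,0,0],"hand":-1},{"xyz":[0,0.137,0.123],"rot":[0.0064,0,0],"hand":-1},{"xyz":[0,0.137,0.123],"rot":[0.0064,0,0],"hand":-1},{"xyz":[0,0.137,0.123],"rot":[0.0064,0,0],"hand":-1},{"xyz":[0,0.137,0.123],"rot":[0.0064,0,0],"hand":-1},{"xyz":[0,0.137,0.123],"rot":[0.0064,0,0],"hand":-1},{"xyz":[0,0.137,0.123],"rot":[0.0064,0,0],"hand":-1},{"xyz":[0,0.137,0.123],"rot":[0.0064,0,0],"hand":-1},{"xyz":[0,0.137,0.123],"rot":[0.0064,0,0],"hand":-1},{"xyz":[0,0.137,0.123],"rot":[0.0064,0,0],"hand":-1},{"xyz":[0,0.07,0.06],"rot":[0.0032,0,0],"hand":-1},{"xyz":[0,0,0],"rot":[0,0,0],"hand":-1},{"xyz":[0,0,0],"rot":[0,0,0],"hand":-1},{"xyz":[0,0,0],"rot":[0,0,0],"hand":-1},{"xyz":[0,0,0],"rot":[0,0,0],"hand":-1},{"xyz":[0,0,0],"rot":[0,0,0],"hand":-1}])

```text
t: 21.0
ee_pos: [521.4, 185.5, 281.1]
ee_rot: [-2.771, 0.002, -1.505]
wrist_force: [8.0, 5.2, -5.5]
grip_width: 12.3
grasp_force: 45.0
```

```bash
python3 - <<'E'
from h import *
s=st();b=np.load("bar.npz");print("theta",theta(b["p0"],s["ee_pos"]),s["qd"].round(3))
R=Ro.from_euler("xyz",s["ee_rot"]).as_matrix();print("bar",s["ee_pos"]+R@[0,0,-16])
E
```

```text
{'t': 21.0, 'joints': [0.411, -0.003, -0.228, 0.995, -0.121, -1.247], 'ee_pos': [521.421, 185.526, 281.089], 'ee_rot': [-2.771, 0.002, -1.505], 'wrist_force': [7.99, 5.189, -5.478], 'grip_width': 12.336, 'grasp_force': 45.001}
theta 0.36441026575282276 [ 0.     0.001  0.     0.001 -0.001  0.   ]
bar [515.64279489 185.11979335 296.00340775]
```

```bash
python3 -c "
from bench import r
print(r.hand_in())"
```

```text
the job is handed in; nothing more can be done
None
```

I handed the job in at 21 s (limit 51 s): the fallen bottle stands free in line with its neighbours, and the scanner unit, after going past the cover switch (about 0.47 rad), is held still by the bar at about 0.365 rad, about 3° below balance; the simulator returned no verdict.

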